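# Slide the tall spray can into its bay

### The job

On the wardrobe shelf, push the tall spray can low on its body so that it slides, upright and never leaving the shelf, into the empty bay of the wooden shoe-care rack (the bay with the felt disc on its floor), until it stands up against the bay's back wall. Push gently, do not squeeze, lift or tip the can, and leave everything else where it is.

Things in the scene. Friction and masses are not known exactly. Their poses are not given: they have to be found in the camera images.
- spray: Tall slim aerosol can: aluminium cylinder 46 mm across, grey cap 43 mm across on top, 215 mm tall in all, about 0.26 kg (varies). It stands loose on the bare shelf between the robot and the rack. Origin: centre of its underside; z up along the can. It slides if pushed less than about 30 mm above the shelf and tips over if pushed higher than 30 to 48 mm (friction varies).
- rack: Shoe-care rack of light wood fixed on the shelf: three bays side by side without a floor, open towards the robot (its own -x) and open above. Walls 6 mm thick and 55 mm high; each bay is 76 mm wide and 52 mm deep inside; whole rack 58 mm by 252 mm. Origin: at shelf height at the centre of the middle bay; x points into the bays (the mouth is at x = -26 mm, the inner face of the back wall at x = +26 mm), y runs along the row, bay centres at y = -82, 0 and +82 mm.
- pad: Grey felt disc 48 mm across and under 1 mm thick, let flush into the shelf in the middle of the empty bay (nothing catches on it). Origin: its centre, which is the centre of the empty bay; axes as the rack's. The can against the back wall has its centre 3 mm beyond the disc's centre along x.
- tin: Flat round steel polish tin, 49 mm across, 29 mm high, in another bay of the rack. Origin: centre of its underside. Leave alone.
- jar: Amber glass jar with black lid, 48 mm across, 82 mm high, in the third bay. Origin: centre of its underside. Leave alone.
- torch: Black hand torch standing on end, 38 mm across, 130 mm tall, to one side of the rack. Origin: centre of its underside. Leave alone.
- dish: White ceramic key dish, 96 mm across, 35 mm high, on the other side of the rack. Origin: centre of its underside. Leave alone.
- brush: Wooden shoe brush lying bristles down, 150 by 48 by 42 mm, at the left. Origin: centre of its underside; x along it. Leave alone.
- shoehorn: Shoehorn lying flat, 195 mm long along its x, 40 mm wide, 6 mm thick, at the right. Origin: on its underside near mid-length. Leave alone.
- padlock: Brass padlock lying flat, 42 by 36 by 22 mm, its steel shackle pointing to its +x, far left. Origin: centre of the brass body's underside. Leave alone.

How it is judged:
By the outcome, as a careful person would: the job done as asked, in the order asked, and still so for the second after the job is handed in, with the robot touching nothing.
It also fails if it takes over 69 s, if anything falls off the work surface, if the arm or the gripper's body presses on something with over 40 N, if the wrist force passes 120 N, or if a joint passes its speed limit or range.

### The arm

A 7-joint arm with a two-finger parallel gripper is mounted at the origin on the work surface. World frame = base frame: x ahead of the robot, y to its left, z up, the work surface at z = 0. Lengths are in m, angles in rad, forces in N, time in s.
With the tool pointing down it reaches from about 0.4 to 0.875 m from the base axis. Payload 6.5 kg.
Tool frame: the origin (TCP) lies midway between the tips of the shut fingers; the grasp point (between the pads) lies 19 mm behind it; z points along the fingers, y is the line along which they close (so a half turn about z gives the same grasp; the last joint's range is limited). The gripper opens to 85 mm and grips with 20 to 120 N. Pads are 22 mm wide; open, the fingers measure 114 mm over their backs; the gripper's body (76 mm by 85 mm) begins 54 mm behind the grasp point. The pads swing forward as they close: fully open they stand 13 mm farther back than shut.
Start: joints at [-1.374, 0.536, -0.004, 1.538, 0.003, 1.067, -0.071], TCP at [0.169, 0.628, 0.197] pointing down, gripper open.
Joint ranges: [-2.7, 2.7], [-0.37, 2.16], [-1.27, 1.26], [0.24, 2.4], [-1.31, 4.45], [0.19, 1.91], [-2.76, 2.76]. Speed limits (rad/s): [2.39, 2.39, 3.14, 3.14, 3.14, 3.14, 3.14].

### API

Orientations are given as a rotation vector (axis times angle).
In Python, from cell import robot gives the robot as it stands.
- The arm moves only by the tool step_arm, never from a script. Its argument "steps" is a list that holds one entry, the list of rows, each a list of 5 numbers: the shift along the tool's x, y, z in m, then the turn about the tool's z in rad, then the closure, from 0 (fully open) to 1 (shut). In form: [[[tx, ty, tz, yaw, fingers], ...]]. A call has exactly 8 rows; each row shifts and turns the commanded pose from where the row before left it, along the tool's axes as they then stand; what a row does not reach is not made up. A row lasts 1/10 s, in which the tool goes at most 50 mm and 8.59 degrees, less where a joint would pass 70% of its speed; a pose out of reach is approached as far as the arm can. A call with a gripper value outside its range is refused whole. The fingers move at their own pace and stop on an object; the grip force is fixed at half the most. Time passes only in rows, so rows that do not move let the fingers close, or fill a call up. It gives the time, the measured TCP pose, the force, the opening and the grip force at its end, in the units of the state.
- robot.observe(): the state, without advancing time (a new reading comes with each control period).
- robot.read_camera(name): name is "side" or "top" or "wrist"; returns a dict with "color" (400x640x3 uint8, red, green, blue), "depth" (400x640 float32, m along the optical axis (not along the pixel's ray), 0 where there is no reading), "fx", "fy", "cx", "cy" (pixels), "cam_to_world" (4x4, takes a point from camera to world coordinates); the wrist camera has in their place "hand_eye" (4x4, takes a point from camera to tool coordinates, whose origin is the TCP and whose axes are the flange's). Camera axes: x right, y down, z forward; pixel columns grow to the right and rows downward; lengths in m; the calibration is good to about 2 mm. A picture is of the moment at which its call begins: read the wrist's pose just before it.
- robot.finish_job(): hands the job in; it is judged then, once.
The state is a dict: "time": time; "qpos": joint angles; "joint_velocities": joint speeds; "joint_efforts": joint torques, N m; "eef_pos": TCP position; "eef_rot": TCP orientation; "ft_force": force on the tool from outside, world axes, zero at the start; "torque": the same for the moment, N m; "gripper_width": finger opening in m; "gripper_force": force on a finger pad.
Only numpy, scipy, OpenCV 4.12 (cv2) and the standard library are available. Lean on these libraries where they do the work, as an engineer would, in place of code of your own. Each camera call takes 0.05 s, during which the arm holds its last target. There are 200 camera calls.

## Working session

There is one attempt and no reset: what is moved stays moved. The work goes in short steps, Python scripts to look and compute and a tool call to move; the robot and the scene stay as the last step left them, time stands still between calls to the robot, and variables do not carry over. Pictures are saved under pics/ and viewed, at most 10 in all, crops included, and the job is handed in when it is done.

Besides the shell and the picture viewer there is one more tool, called after "Call:" as name([rows], argument=value, ...), one row to a line, values as JSON. step_arm: Moves the arm, as the interface text tells. Its arguments: {"type":"object","properties":{"steps":{"type":"array"}},"required":["steps"]}

```bash
mkdir -p pics; python3 - <<'E'
from cell import robot
import cv2,numpy as np
s=robot.observe();print({k:np.round(v,3) for k,v in s.items()})
for n in("top","side"):
    r=robot.read_camera(n);cv2.imwrite(f"pics/{n}0.png",r["color"][:,:,::-1]);np.savez(f"{n}0.npz",**r);print(n,r["fx"],r["fy"],r["cx"],r["cy"],np.round(r["cam_to_world"],3))
E
```

```text
{'time': np.float64(0.0), 'qpos': array([-1.374,  0.537, -0.004,  1.539,  0.003,  1.067, -0.071]), 'joint_velocities': array([ 0.   , -0.002, -0.   ,  0.001,  0.002,  0.001, -0.001]), 'joint_efforts': array([-0.0000e+00, -5.8343e+01,  1.0490e+00, -2.5909e+01,  1.2000e-02,
        1.0000e-02,  0.0000e+00]), 'eef_pos': array([0.169, 0.627, 0.196]), 'eef_rot': array([-4.110e-01, -3.114e+00,  3.000e-03]), 'ft_force': array([-0.599,  0.306,  0.138]), 'torque': array([ 0.036, -0.021, -0.027]), 'gripper_force': np.float64(0.0), 'gripper_width': np.float64(0.085)}
top 438.80662552806336 438.80662552806336 317.99876760392283 206.68108183961593 [[ 0.005 -0.997  0.081  0.47 ]
 [-1.    -0.005 -0.003  0.018]
 [ 0.003 -0.081 -0.997  1.119]
 [ 0.     0.     0.     1.   ]]
side 366.4360517251398 366.4360517251398 318.9526306568391 198.19820839394797 [[ 0.984 -0.135  0.113  0.412]
 [-0.175 -0.69   0.703 -0.793]
 [-0.017 -0.712 -0.702  0.824]
 [ 0.     0.     0.     1.   ]]
```

View pics/top0.png

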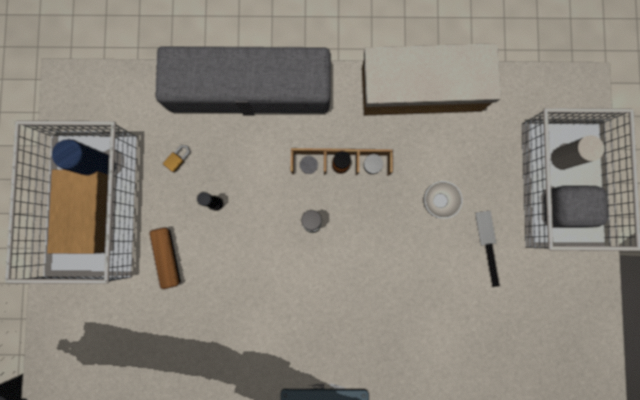

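View pics/side0.png

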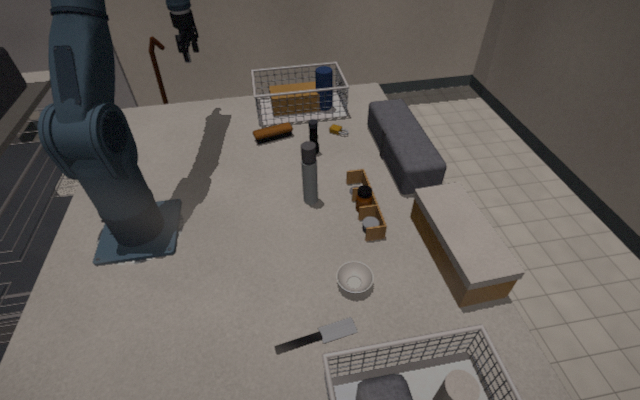

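Top view: can near (312,220), rack spanning cols 290–393 and rows 148–175, jar in the middle bay (341,162). The discs at (309,164) and (373,164) should be felt and tin, which I'll check by depth.

```bash
cat >h.py <<'E'
import numpy as np,cv2
def cloud(r,T=None):
    T=r["cam_to_world"] if T is None else T
    d=r["depth"];v,u=np.mgrid[:d.shape[0],:d.shape[1]]
    p=np.stack([(u-r["cx"])/r["fx"]*d,(v-r["cy"])/r["fy"]*d,d],-1)@T[:3,:3].T+T[:3,3]
    p[d==0]=np.nan;return p
E
python3 - <<'E'
from h import *
for n in("top","side"):
    r=np.load(n+"0.npz");p=cloud(r);x,y,z=p[...,0],p[...,1],p[...,2]
    print(n,"shelf z",np.nanmedian(z[(abs(x-.5)<.1)&(abs(y+.0)<.1)]))
    m=(z>.195)&(z<.23)&(abs(x-.45)<.12)&(abs(y)<.15);q=p[m];print("cap",m.sum(),np.nanmean(q,0),cv2.minEnclosingCircle(q[:,:2].astype(np.float32)))
    m=(z>.03)&(z<.15)&(abs(x-.46)<.1)&(abs(y-.03)<.08);q=p[m];print("body",m.sum(),np.nanmean(q,0),q.min(0),q.max(0))
    m=(z>.045)&(z<.065)&(abs(x-.58)<.06)&(abs(y+.04)<.2);q=p[m];print("rack",m.sum(),cv2.minAreaRect(q[:,:2].astype(np.float32)),q.min(0),q.max(0))
    if n=="top":
        for u,v in((309,164),(341,162),(373,164)):print(u,p[v,u],r["color"][v,u])
E
```

```text
top shelf z -0.000828344283544391
cap 332 [0.51638844 0.03123331 0.21355027] ((0.5165361166000366, 0.031244242563843727), 0.0210792925208807)
body 19 [0.49713671 0.02615614 0.09515067] [0.49393403 0.01060568 0.03000684] [0.50774447 0.04212696 0.14947476]Traceback (most recent call last):
  File "<stdin>", line 7, in <module>
    return umr_minimum(a, axis, None, out, keepdims, initial, where)
ValueError: zero-size array to reduction operation minimum which has no identity
```

```bash
python3 - <<'E'
from h import *
for n in("top","side"):
    r=np.load(n+"0.npz");p=cloud(r);x,y,z=p[...,0],p[...,1],p[...,2]
    if n=="top":
        for u,v in((309,164),(341,162),(373,164)):print(u,p[v,u],r["color"][v,u])
    m=(z>.195)&(z<.23)&(abs(x-.5)<.12)&(abs(y)<.15);q=p[m];print("cap",m.sum(),cv2.minEnclosingCircle(q[:,:2].astype(np.float32)))
    m=(z>.04)&(z<.062)&(abs(x-.65)<.08)&(abs(y+.04)<.2);q=p[m];print("rack",m.sum(),cv2.minAreaRect(q[:,:2].astype(np.float32)),q.min(0),q.max(0))
    b=q[q[:,0]>np.median(q[:,0])-.008]; print("backwall fit",np.polyfit(b[:,1],b[:,0],1))
    c=r["color"].astype(int);f=(abs(z)<.006)&(abs(x-.65)<.05)&(abs(y-.04)<.035)&(c.max(-1)<150);print("pad?",f.sum(),p[f].mean(0) if f.any() else 0)
r=np.load("top0.npz");cv2.imwrite("pics/c.png",cv2.resize(r["color"][135:245,270:410,::-1],None,fx=5,fy=5,interpolation=2))
E
```

```text
309 [ 0.6711641   0.03915347 -0.00263955] [94 93 95]
341 [ 0.66101235 -0.03886186  0.08318079] [25 25 24]
373 [ 0.6673428  -0.12298036  0.02376903] [149 148 146]
cap 332 ((0.5165361166000366, 0.031244242563843727), 0.0210792925208807)
rack 645 ((0.6726893186569214, -0.03917478024959564), (0.24948909878730774, 0.058342333883047104), 89.39128875732422) [ 0.64267278 -0.16403259  0.04001796] [0.70184127 0.08530069 0.06036909]
backwall fit [0.00746963 0.69729666]
pad? 396 [ 6.72206992e-01  4.20146174e-02 -5.41616552e-04]
cap 186 ((0.5163550972938538, 0.029853051528334618), 0.02311968058347702)
rack 549 ((0.6721910238265991, -0.040541261434555054), (0.2567076086997986, 0.05846409872174263), 89.46588897705078) [ 0.64182835 -0.16869851  0.04002821] [0.70120443 0.08763346 0.06114021]
backwall fit [0.00858088 0.69048318]
pad? 281 [ 0.63283817  0.04509091 -0.00127588]
```

View pics/c.png

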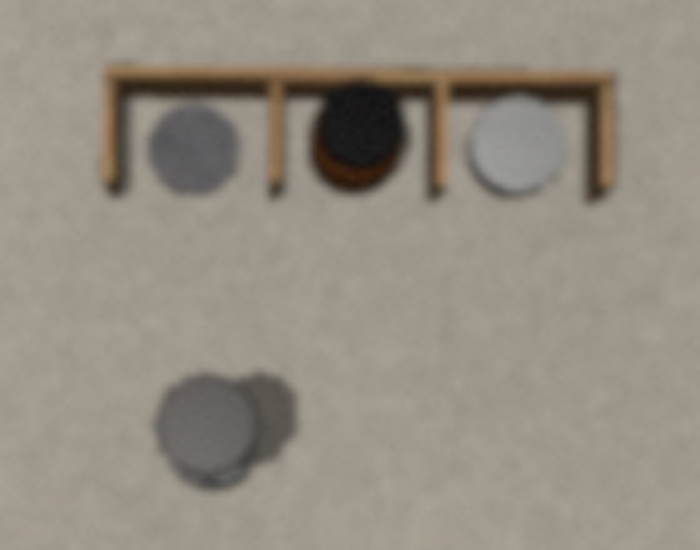

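The felt disc is in the left bay (+y); target for the can is about (0.673, 0.042), from (0.517, 0.031). I'll turn the tool so its y runs along world x, so I can push with the back of an open finger. It rises as it turns.

Call:
step_arm([
  [[0,0,-0.01,0.14,0],[0,0,-0.01,0.14,0],[0,0,-0.01,0.14,0],[0,0,-0.01,0.14,0],[0,0,-0.01,0.14,0],[0,0,-0.01,0.14,0],[0,0,-0.005,0.14,0],[0,0,0,0.14,0]],
])

```text
time: 0.9
eef_pos: [0.1689, 0.6279, 0.2628]
eef_rot: [-2.01, -2.414, -0.001]
ft_force: [0.5, -0.7, 0.8]
gripper_width: 0.0856
gripper_force: 0.0
```

Call:
step_arm([
  [[0,0,0,0.14,0],[-0.02,0.01,0,0.05,0],[-0.04,0.02,0,0,0],[-0.04,0.03,0,0,0],[-0.04,0.03,0,0,0],[-0.04,0.03,0,0,0],[-0.04,0.03,0,0,0],[-0.04,0.03,0,0,0]],
])

```text
time: 1.7
eef_pos: [0.35, 0.3659, 0.2622]
eef_rot: [-2.223, -2.219, 0.0]
ft_force: [0.7, 0.7, -0.2]
gripper_width: 0.0853
gripper_force: 0.0
```

Call:
step_arm([
  [[-0.04,0.025,0,0,0],[-0.04,0.02,0,0,0],[-0.04,0.01,0,0,0],[-0.04,0.0,0,0,0],[-0.04,0,0,0,0],[-0.04,0,0,0,0],[-0.04,0,0,0,0],[0,0,0,0,0]],
])

```text
time: 2.5
eef_pos: [0.4033, 0.0827, 0.2622]
eef_rot: [-2.232, -2.21, 0.001]
ft_force: [0.2, 0.9, 0.4]
gripper_width: 0.0855
gripper_force: 0.0
```

```bash
python3 - <<'E'
from cell import robot
from h import *
r=robot.read_camera("side");np.savez("side1.npz",**r)
w=robot.read_camera("wrist");np.savez("w1.npz",**w);print(np.round(w["hand_eye"],3))
p=cloud(r);x,y,z=p[...,0],p[...,1],p[...,2]
m=(abs(x-.4)<.1)&(abs(y-.08)<.08)&(z>.22)&(z<.45)
for a in np.arange(.255,.40,.01):
    k=m&(z>a)&(z<=a+.01)
    if k.any():print(round(a-.262,3),k.sum(),"x",p[k][:,0].min().round(3),p[k][:,0].max().round(3),"y",p[k][:,1].min().round(3),p[k][:,1].max().round(3))
vs,us=np.where(m);v0,u0=max(vs.min()-10,0),us.min()-20
a=cv2.resize(r["color"][v0:vs.max()+25,u0:us.max()+60,::-1],None,fx=5,fy=5,interpolation=2);print(a.shape,v0,u0);cv2.imwrite("pics/s1.png",a[:600,:800])
cv2.imwrite("pics/w1.png",w["color"][:,:,::-1])
E
```

```text
[[-0.    -0.965 -0.261  0.066]
 [ 1.    -0.     0.    -0.   ]
 [-0.001 -0.261  0.965 -0.176]
 [ 0.     0.     0.     1.   ]]
0.043 13 x 0.351 0.456 y 0.069 0.089
0.053 33 x 0.347 0.459 y 0.07 0.078
0.063 35 x 0.348 0.457 y 0.068 0.093
0.073 44 x 0.347 0.459 y 0.067 0.087
0.083 46 x 0.332 0.472 y 0.067 0.079
0.093 133 x 0.33 0.477 y 0.066 0.092
0.103 144 x 0.332 0.476 y 0.063 0.097
0.113 153 x 0.332 0.474 y 0.062 0.095
0.123 145 x 0.333 0.472 y 0.06 0.078
0.133 227 x 0.335 0.473 y 0.06 0.08
(445, 695, 3) 49 209
```

View pics/s1.png

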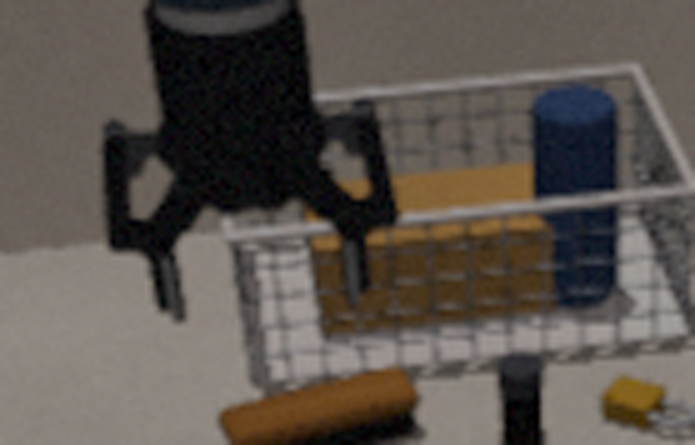

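View pics/w1.png

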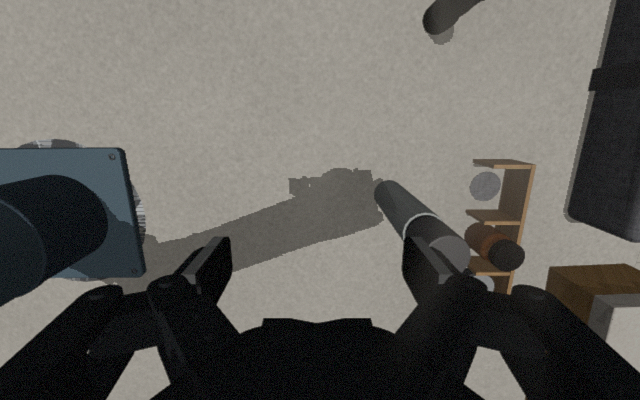

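Side view: open fingertips sit about ±55 mm out, but the knuckles above them stick out to about ±72 mm. They would hit the tall can first, so I'll measure the gripper's shape from the wrist depth.

```bash
python3 - <<'E'
from h import *
w=np.load("w1.npz");p=cloud(w,w["hand_eye"]);x,y,z=p[...,0],p[...,1],p[...,2]
print("wrist")
for a in np.arange(-.15,.02,.01):
    for s in(-1,1):
        k=(z>a)&(z<=a+.01)&(abs(x)<.06)&(s*y>.0)&(abs(y)<.1)
        if k.sum()>3:
            q=p[k];print(round(a,3),s,k.sum(),"x",np.percentile(q[:,0],[0,3,50,97,100]).round(3),"|y|",np.percentile(s*q[:,1],[0,3,50,97,100]).round(3))
E
python3 - <<'E'
from h import *
r=np.load("side1.npz");p=cloud(r)
p=p-[.4033,.0827,.2622]
x,y,z=p[...,0],p[...,1],p[...,2]
print("side: tool-x=world y, tool-y=world x")
for a in np.arange(-.01,.16,.01):
    for s in(-1,1):
        k=(z>a)&(z<=a+.01)&(abs(y)<.06)&(s*x>.02)&(abs(x)<.1)
        if k.sum()>1:
            q=p[k];print(round(a,3),s,k.sum(),"tx",np.percentile(q[:,1],[0,10,50,90,100]).round(3),"|ty|",np.percentile(s*q[:,0],[0,50,100]).round(3))
E
```

```text
wrist
-0.14 -1 3466 x [0.009 0.01  0.019 0.02  0.021] |y| [0.    0.003 0.017 0.062 0.065]
-0.14 1 3545 x [0.009 0.01  0.019 0.02  0.021] |y| [0.    0.004 0.016 0.062 0.066]
-0.13 -1 7658 x [-0.003  0.003  0.011  0.019  0.02 ] |y| [0.    0.001 0.029 0.069 0.072]
-0.13 1 7657 x [-0.003  0.003  0.011  0.019  0.021] |y| [0.    0.001 0.029 0.069 0.072]
-0.12 -1 6907 x [-0.013 -0.008  0.011  0.017  0.018] |y| [0.    0.002 0.037 0.071 0.074]
-0.12 1 6882 x [-0.013 -0.008  0.011  0.017  0.018] |y| [0.    0.002 0.037 0.07  0.073]
-0.11 -1 4962 x [-0.013 -0.01   0.006  0.017  0.018] |y| [0.    0.007 0.062 0.072 0.075]
-0.11 1 4979 x [-0.013 -0.01   0.006  0.017  0.018] |y| [0.    0.007 0.061 0.072 0.074]
-0.1 -1 2962 x [-0.013 -0.008  0.007  0.013  0.014] |y| [0.037 0.042 0.055 0.07  0.075]
-0.1 1 2946 x [-0.013 -0.008  0.007  0.013  0.014] |y| [0.037 0.041 0.055 0.07  0.075]
-0.09 -1 553 x [0.001 0.003 0.01  0.012 0.013] |y| [0.042 0.043 0.045 0.062 0.066]
-0.09 1 555 x [0.001 0.003 0.01  0.012 0.013] |y| [0.042 0.042 0.045 0.061 0.064]
-0.08 -1 672 x [-0.011 -0.007  0.007  0.011  0.011] |y| 
[... 1713 characters left out ...]
 [0.021 0.038 0.071]
0.11 1 62 tx [-0.021 -0.019 -0.014  0.008  0.013] |ty| [0.02  0.037 0.071]
0.12 -1 41 tx [-0.019 -0.018 -0.013 -0.009 -0.005] |ty| [0.021 0.032 0.07 ]
0.12 1 38 tx [-0.019 -0.018 -0.014 -0.011 -0.005] |ty| [0.02  0.034 0.071]
0.13 -1 70 tx [-0.021 -0.014 -0.012 -0.004 -0.002] |ty| [0.02  0.048 0.069]
0.13 1 66 tx [-0.022 -0.015 -0.012 -0.006 -0.003] |ty| [0.02  0.04  0.069]
0.14 -1 101 tx [-0.016 -0.013 -0.008  0.004  0.013] |ty| [0.02  0.047 0.067]
0.14 1 97 tx [-0.016 -0.013 -0.009 -0.     0.008] |ty| [0.021 0.048 0.068]
0.15 -1 25 tx [-0.015 -0.013 -0.01   0.002  0.011] |ty| [0.022 0.035 0.065]
0.15 1 24 tx [-0.026 -0.013 -0.01   0.     0.006] |ty| [0.022 0.035 0.065]
```

```bash
python3 - <<'E'
from h import *
from cell import robot
print(robot.observe()["eef_pos"])
r=np.load("side1.npz");T=np.linalg.inv(r["cam_to_world"])
for P in([.353,.082,.275],[.453,.082,.275],[.353,.082,.307],[.453,.082,.307]):
    c=T[:3,:3]@P+T[:3,3];print(P,r["fx"]*c[0]/c[2]+r["cx"],r["fy"]*c[1]/c[2]+r["cy"])
w=np.load("w1.npz");T=np.linalg.inv(w["hand_eye"])
for P in([.011,-.043,-.013],[.011,-.043,-.045],[-.011,-.043,-.045],[-.011,-.043,-.013]):
    c=T[:3,:3]@P+T[:3,3];print(P,w["fx"]*c[0]/c[2]+w["cx"],w["fy"]*c[1]/c[2]+w["cy"])
print(w["depth"][225:300:8,200:235:6].round(3))
E
```

```text
[0.40361797 0.08738825 0.26229687]
[0.353, 0.082, 0.275] 244.21879405214668 122.83466025454325
[0.453, 0.082, 0.275] 280.9319319005631 118.76419018468538
[0.353, 0.082, 0.307] 242.2874309537184 112.5049419171906
[0.453, 0.082, 0.307] 279.8622334300122 108.46034719513794
[0.011, -0.043, -0.013] 245.46385604814174 210.55789329985586
[0.011, -0.043, -0.045] 229.8532968335907 231.22229873563376
[-0.011, -0.043, -0.045] 233.2698103209105 271.0942527606719
[-0.011, -0.043, -0.013] 247.77952179259478 244.14618929109807
[[0.469 0.469 0.468 0.469 0.47  0.468]
 [0.47  0.473 0.473 0.472 0.473 0.473]
 [0.477 0.477 0.13  0.128 0.131 0.475]
 [0.131 0.123 0.123 0.124 0.132 0.14 ]
 [0.116 0.116 0.117 0.123 0.133 0.141]
 [0.109 0.11  0.117 0.123 0.131 0.14 ]
 [0.105 0.11  0.116 0.124 0.132 0.14 ]
 [0.103 0.11  0.116 0.123 0.132 0.498]
 [0.104 0.11  0.116 0.124 0.132 0.501]
 [0.081 0.079 0.116 0.123 0.505 0.503]]
```

Call:
step_arm([
  [[0,0,0,0,1],[0,0,0,0,1],[0,0,0,0,1],[0,0,0,0,1],[0,0,0,0,1],[0,0,0,0,1],[0,0,0,0,1],[0,0,0,0,1]],
])

```text
time: 3.4
eef_pos: [0.4038, 0.0878, 0.2623]
eef_rot: [2.224, 2.219, 0.0]
ft_force: [-0.3, 0.0, -0.0]
gripper_width: 0.0001
gripper_force: 0.0
```

```bash
python3 - <<'E'
from cell import robot
from h import *
s=robot.observe();e=s["eef_pos"];print(e,s["gripper_width"])
w=robot.read_camera("wrist");np.savez("w2.npz",**w)
r=robot.read_camera("side");np.savez("side2.npz",**r)
def show(p):
  x,y,z=p.T
  for a in np.arange(-.16,.02,.01):
    k=(z>a)&(z<=a+.01)&(abs(x)<.07)&(abs(y)<.1)
    if k.sum()>2:q=p[k];print(round(a,3),k.sum(),"x",np.percentile(q[:,0],[0,50,100]).round(3),"y",np.percentile(q[:,1],[0,50,100]).round(3))
show(cloud(w,w["hand_eye"]).reshape(-1,3));print("side")
p=(cloud(r)-e).reshape(-1,3);show(np.c_[p[:,1],p[:,0],-p[:,2]])
a=cv2.resize(r["color"][40:150,200:330,::-1],None,fx=3,fy=3,interpolation=2)
b=cv2.resize(w["color"][:,:,::-1],(410,256))
c=np.zeros((330,800,3),np.uint8);c[:,:390]=a;c[:256,390:]=b;cv2.imwrite("pics/m2.png",c)
E
```

```text
[0.40378585 0.08775004 0.26229659] 6.024310786386478e-05
-0.14 5446 x [0.009 0.019 0.021] y [-0.035 -0.     0.034]
-0.13 18133 x [0.    0.011 0.02 ] y [-0.063 -0.     0.062]
-0.12 11642 x [-0.007  0.011  0.018] y [-0.062 -0.     0.062]
-0.11 8387 x [-0.007  0.011  0.018] y [-0.056 -0.002  0.054]
-0.1 4302 x [-0.009  0.011  0.017] y [-0.047 -0.     0.046]
-0.09 4304 x [-0.013  0.011  0.014] y [-0.039 -0.002  0.039]
-0.08 1248 x [-0.012  0.009  0.014] y [-0.031 -0.     0.031]
-0.07 473 x [-0.012  0.01   0.011] y [-0.014 -0.     0.013]
-0.06 529 x [0.006 0.007 0.011] y [-0.014 -0.     0.013]
-0.05 416 x [0.006 0.01  0.011] y [-0.014 -0.     0.013]
-0.04 39 x [0.01  0.011 0.011] y [-0.007 -0.     0.006]
side
-0.16 35 x [-0.027 -0.011 -0.004] y [-0.037  0.017  0.038]
-0.15 138 x [-0.021 -0.011  0.006] y [-0.041 -0.001  0.042]
-0.14 157 x [-0.024 -0.012  0.003] y [-0.05   0.002  0.051]
-0.13 193 x [-0.022 -0.011  0.012] y [-0.061  0.001  0.061]
-0.12 144 x [-0.021 -0.013  0.002] y [-0.06   0.     0.061]
-0.11 110 x [-0.02  -0.012  0.01 ] y [-0.051 -0.004  0.052]
-0.1 95 x [-0.02  -0.012  0.012] y [-0.045 -0.006  0.043]
-0.09 113 x [-0.016 -0.011  0.012] y [-0.037  0.003  0.035]
-0.08 49 x [-0.015 -0.011  0.004] y [-0.028 -0.001  0.029]
-0.07 36 x [-0.014 -0.009  0.011] y [-0.012  0.001  0.012]
-0.06 35 x [-0.014 -0.009 -0.003] y [-0.013 -0.     0.013]
-0.05 32 x [-0.015 -0.01  -0.004] y [-0.012  0.001  0.012]
-0.04 11 x [-0.014 -0.011 -0.006] y [-0.01   0.     0.009]
```

View pics/m2.png

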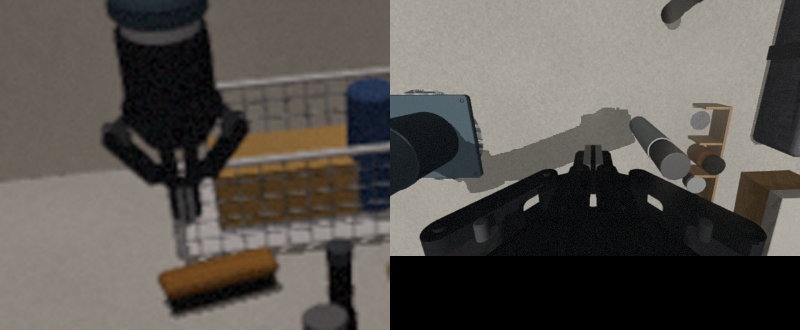

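Shut, both cameras show the tips about 33 mm above the reported TCP. I'll go down beside the can, well clear of it, and find the true tip height with a light touch on the bare shelf.

Call:
step_arm([
  [[0,0,0.02,0,1],[0,0,0.03,0,1],[0,0,0.04,0,1],[0,0,0.04,0,1],[0,0,0.04,0,1],[0,0,0.03,0,1],[0,0,0.02,0,1],[0,0,0,0,1]],
])

```text
time: 4.3
eef_pos: [0.402, 0.087, 0.0404]
eef_rot: [-2.223, -2.218, 0.007]
ft_force: [-0.5, -0.2, 0.4]
gripper_width: -0.0002
gripper_force: 0.0
```

Call:
step_arm([
  [[0,0,0.01,0,1],[0,0,0.01,0,1],[0,0,0.005,0,1],[0,0,0.005,0,1],[0,0,0.002,0,1],[0,0,0.002,0,1],[0,0,0.002,0,1],[0,0,0,0,1]],
])

```text
time: 5.1
eef_pos: [0.4038, 0.0877, 0.0062]
eef_rot: [-2.224, -2.219, 0.0]
ft_force: [-0.2, 1.3, 0.0]
gripper_width: 0.0003
gripper_force: 0.0
```

```bash
python3 - <<'E'
from cell import robot
from h import *
s=robot.observe();e=s["eef_pos"];print(e)
w=robot.read_camera("wrist");np.savez("w3.npz",**w)
r=robot.read_camera("side");np.savez("side3.npz",**r)
p=cloud(r);x,y,z=p[...,0],p[...,1],p[...,2]
for a in np.arange(.006,.2,.01):
    k=(z>a)&(z<=a+.01)&(abs(x-e[0])<.08)&(abs(y-e[1])<.06)
    if k.sum()>1:q=p[k]-e;print(round(a,3),k.sum(),"tx",np.percentile(q[:,1],[0,50,100]).round(3),"ty",np.percentile(q[:,0],[0,50,100]).round(3))
a=cv2.resize(r["color"][110:230,230:340,::-1],None,fx=4,fy=4,interpolation=2)
b=cv2.resize(w["color"][:,:,::-1],(360,225))
c=np.zeros((480,800,3),np.uint8);c[:,:440]=a;c[:225,440:]=b;cv2.imwrite("pics/m3.png",c)
E
```

```text
[0.40375535 0.08773835 0.00623818]
0.036 5 tx [-0.011 -0.011 -0.01 ] ty [-0.004  0.002  0.006]
0.046 22 tx [-0.015 -0.011 -0.006] ty [-0.012  0.002  0.013]
0.056 19 tx [-0.014 -0.011 -0.007] ty [-0.011  0.001  0.012]
0.066 20 tx [-0.014 -0.01  -0.006] ty [-0.013 -0.     0.012]
0.076 32 tx [-0.014 -0.011  0.006] ty [-0.03   0.     0.029]
0.086 71 tx [-0.016 -0.011  0.011] ty [-0.035 -0.002  0.032]
0.096 74 tx [-0.021 -0.012  0.013] ty [-0.046  0.004  0.046]
0.106 69 tx [-0.021 -0.013  0.011] ty [-0.05  -0.006  0.049]
0.116 80 tx [-0.021 -0.012 -0.005] ty [-0.058 -0.001  0.059]
0.126 126 tx [-0.024 -0.011  0.013] ty [-0.06   0.003  0.061]
0.136 104 tx [-0.023 -0.012  0.002] ty [-0.05  -0.005  0.05 ]
0.146 61 tx [-0.016 -0.012  0.005] ty [-0.042  0.002  0.042]
0.156 12 tx [-0.026 -0.009 -0.006] ty [-0.038 -0.003  0.039]
0.166 50 tx [-0.04  -0.032 -0.004] ty [-0.037  0.002  0.037]
0.176 68 tx [-0.041 -0.034 -0.005] ty [-0.037  0.     0.035]
0.186 69 tx [-0.041 -0.034 -0.011] ty [-0.036 -0.001  0.036]
0.196 80 tx [-0.041 -0.033  0.007] ty [-0.035  0.003  0.038]
```

View pics/m3.png

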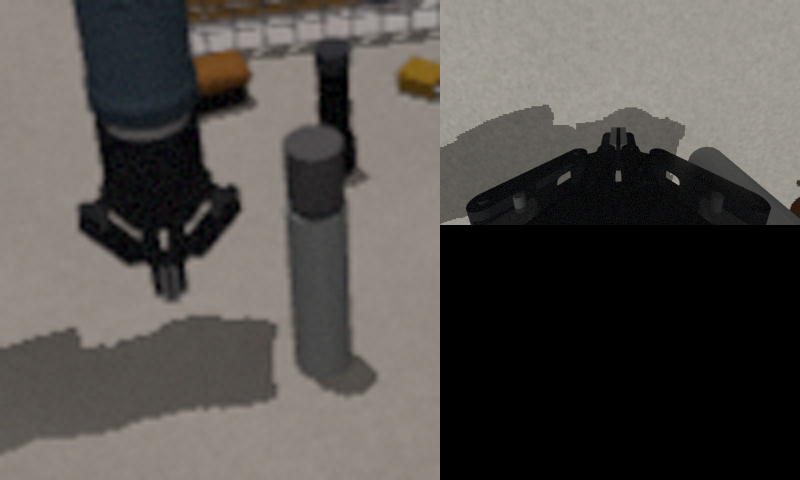

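The picture shows the shut tips hovering about 35 mm above the shelf, with the can at (318,250) upright and clear. I'll go down in small steps until they touch.

Call:
step_arm([
  [[0,0,0.003,0,1],[0,0,0.003,0,1],[0,0,0.003,0,1],[0,0,0.003,0,1],[0,0,0.003,0,1],[0,0,0.003,0,1],[0,0,0.002,0,1],[0,0,0,0,1]],
])

```text
time: 6.0
eef_pos: [0.4036, 0.0877, -0.0139]
eef_rot: [-2.224, -2.219, 0.001]
ft_force: [-0.0, 0.2, -0.3]
gripper_width: -0.0002
gripper_force: 0.0
```

Call:
step_arm([
  [[0,0,0.001,0,1],[0,0,0.001,0,1],[0,0,0.001,0,1],[0,0,0.001,0,1],[0,0,0.001,0,1],[0,0,0.001,0,1],[0,0,0.001,0,1],[0,0,0,0,1]],
])

```text
time: 6.8
eef_pos: [0.4037, 0.0877, -0.0208]
eef_rot: [-2.224, -2.219, 0.0]
ft_force: [0.7, 0.6, 0.9]
gripper_width: 0.0001
gripper_force: 0.0
```

No contact at TCP z = -0.021, so the 33 mm offset is real. Next: open, turn 4° to the push direction, line up behind the can and lower the open tips to about 6 mm above the shelf.

Call:
step_arm([
  [[0,0,0,-0.035,0],[0,0,0,-0.035,0],[0,0,0,0,0],[0,0,0,0,0],[-0.01,0,0,0,0],[-0.02,0,0,0,0],[-0.02,0,0,0,0],[-0.013,0.004,0,0,0]],
])

```text
time: 7.6
eef_pos: [0.4113, 0.0229, -0.0207]
eef_rot: [-2.147, -2.294, 0.002]
ft_force: [0.7, 0.3, -0.6]
gripper_width: 0.0852
gripper_force: 0.0
```

Call:
step_arm([
  [[0,0,0.005,0,0],[0,0,0.005,0,0],[0,0,0.004,0,0],[0,0,0.003,0,0],[0,0,0.001,0,0],[0,0,0,0,0],[0,0,0,0,0],[0,0,0,0,0]],
])

```text
time: 8.4
eef_pos: [0.4122, 0.0253, -0.0386]
eef_rot: [2.144, 2.296, 0.0]
ft_force: [0.7, -1.1, -0.1]
gripper_width: 0.0856
gripper_force: 0.0
```

```bash
cat >look.py <<'E'
from cell import robot
from h import *
def can(r,x0=.5165,y0=.031):
    p=cloud(r);c=r["color"].astype(int);x,y,z=p.reshape(-1,3).T
    k=(z>.19)&(z<.23)&(abs(x-x0)<.07)&(abs(y-y0)<.06);return p.reshape(-1,3)[k]
if __name__=="__main__":
    import sys
    s=robot.observe();print(s["eef_pos"],s["eef_rot"],s["ft_force"])
    x0=float(sys.argv[1])
    t=robot.read_camera("top");q=can(t,x0)
    top=q[q[:,2]>.207]; print("top cap",len(top),cv2.minEnclosingCircle(top[:,:2].astype(np.float32)),np.polyfit(top[:,0]-top[:,0].mean(),top[:,2],1))
    r=robot.read_camera("side");np.savez("sL.npz",**r)
    p=cloud(r).reshape(-1,3);x,y,z=p.T
    for a in (.02,.05,.08,.11,.14,.19):
        k=(z>a)&(z<=a+.02)&(abs(x-x0)<.05)&(abs(y-.025)<.04)
        if k.sum()<4:continue
        q=p[k][:,:2]
        A=np.c_[2*q,np.ones(len(q))];g=np.linalg.lstsq(A,(q**2).sum(1),rcond=None)[0]
        print(a,k.sum(),"x",q[:,0].min().round(4),q[:,0].max().round(4),"ymin",q[:,1].min().round(4),"fit",g[:2].round(4))
E
python3 look.py .5165
```

```text
[ 0.41219534  0.02525502 -0.03857753] [2.14430195e+00 2.29570569e+00 3.90720621e-04] [ 0.6831454  -1.0676496  -0.06466132]
top cap 328 ((0.5165871381759644, 0.0312703400850296), 0.021115325391292572) [0.00771358 0.21363365]
0.02 65 x 0.4678 0.5342 ymin 0.0072 fit [0.5067 0.0304]
0.05 98 x 0.4671 0.5353 ymin 0.0069 fit [0.5036 0.0338]
0.08 96 x 0.4669 0.5358 ymin 0.0063 fit [0.5034 0.03  ]
0.11 97 x 0.4696 0.5373 ymin 0.0043 fit [0.5066 0.0357]
0.14 91 x 0.4937 0.5382 ymin 0.007 fit [0.5163 0.0301]
0.19 89 x 0.4947 0.5362 ymin 0.0073 fit [0.5164 0.0302]
```

Now a cautious test: forward 11 mm in small steps, then check whether the knuckle touches the can above the fingertip.

Call:
step_arm([
  [[0,0.002,0,0,0],[0,0.002,0,0,0],[0,0.002,0,0,0],[0,0.002,0,0,0],[0,0.002,0,0,0],[0,0.001,0,0,0],[0,0,0,0,0],[0,0,0,0,0]],
])

```text
time: 9.3
eef_pos: [0.423, 0.0259, -0.0387]
eef_rot: [2.145, 2.296, -0.0]
ft_force: [-1.3, 0.1, 0.2]
gripper_width: 0.0858
gripper_force: 0.7
```

```bash
python3 look.py .5165; python3 - <<'E'
import numpy as np,cv2
r=np.load("sL.npz");cv2.imwrite("pics/m4.png",cv2.resize(r["color"][120:230,230:390,::-1],None,fx=5,fy=5,interpolation=2))
E
```

```text
[ 0.42301906  0.02588483 -0.0387296 ] [ 2.14453603e+00  2.29574436e+00 -7.10390589e-05] [-1.34179769  0.06318288  0.1932455 ]
top cap 331 ((0.5304402112960815, 0.03226844221353531), 0.02138546109199524) [-0.04958268  0.21443323]
0.02 88 x 0.4673 0.5379 ymin 0.0059 fit [0.5026 0.023 ]
0.05 133 x 0.4666 0.5426 ymin 0.006 fit [0.5047 0.0332]
0.08 104 x 0.4671 0.5425 ymin 0.0065 fit [0.5102 0.0383]
0.11 91 x 0.4737 0.5424 ymin 0.0067 fit [0.5158 0.0367]
0.14 90 x 0.5031 0.5474 ymin 0.0064 fit [0.5255 0.0302]
0.19 86 x 0.5075 0.5472 ymin 0.0079 fit [0.5289 0.0305]
```

View pics/m4.png

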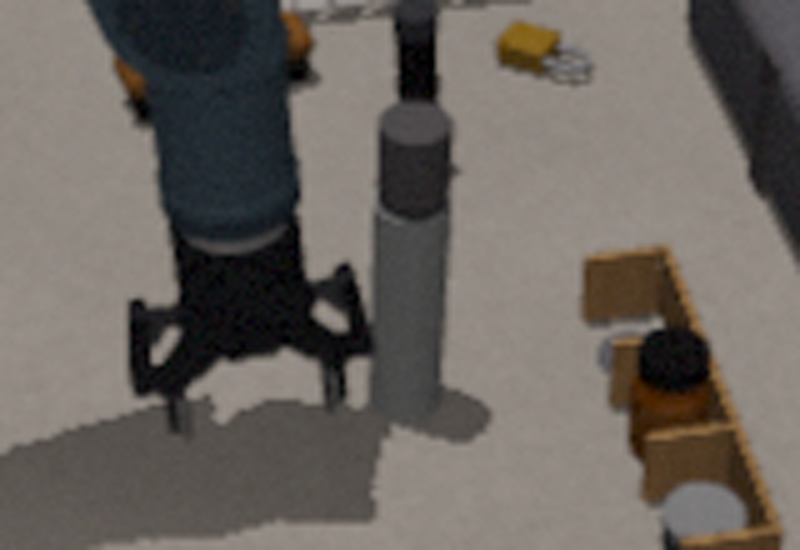

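The knuckle touched above the fingertip: the cap moved 14 mm and the can leaned about 3°. A straight-down tool can't push low here, so I back off gently and let the can settle.

Call:
step_arm([
  [[0,-0.002,0,0,0],[0,-0.002,0,0,0],[0,-0.002,0,0,0],[0,-0.002,0,0,0],[0,-0.004,0,0,0],[0,-0.006,0,0,0],[0,0,0,0,0],[0,0,0,0,0]],
])

```text
time: 10.2
eef_pos: [0.4049, 0.0247, -0.0387]
eef_rot: [-2.145, -2.296, 0.0]
ft_force: [1.1, 0.2, -0.8]
gripper_width: 0.0853
gripper_force: 0.0
```

```bash
python3 look.py .5165;python3 -c "
from cell import robot;print(robot.observe()['qpos'].round(3))"
```

```text
[ 0.40493028  0.02465619 -0.03867698] [-2.14467899e+00 -2.29560687e+00  7.88895151e-06] [ 1.07319706  0.15103155 -0.82053559]
top cap 330 ((0.5169810056686401, 0.03147320821881294), 0.021421164274215698) [0.01520671 0.21347326]
0.02 67 x 0.4938 0.5343 ymin 0.0052 fit [0.5153 0.0286]
0.05 89 x 0.4668 0.5353 ymin 0.0043 fit [0.5014 0.0226]
0.08 90 x 0.468 0.5361 ymin 0.0051 fit [0.5021 0.0252]
0.11 87 x 0.4673 0.5372 ymin 0.0065 fit [0.5074 0.0335]
0.14 96 x 0.4939 0.5387 ymin 0.0037 fit [0.5162 0.0296]
0.19 88 x 0.4949 0.5367 ymin 0.0082 fit [0.5164 0.0308]
[-0.363  0.626  0.228  2.282 -0.505  0.278  0.379]
```

The can is upright again and has not shifted. I'll check whether the arm gives a forward-leaning tool at the edge of its reach, high above everything.

Call:
step_arm([
  [[0,0,-0.03,0,0],[0,0,-0.05,0,0],[0,0,-0.05,0,0],[0,0,-0.05,0,0],[0,0,-0.05,0,0],[0,0,-0.05,0,0],[0,0,-0.05,0,0],[0,0,-0.05,0,0]],
])

```text
time: 11.1
eef_pos: [0.4046, 0.0244, 0.3436]
eef_rot: [-2.145, -2.295, -0.002]
ft_force: [2.0, 0.3, -1.1]
gripper_width: 0.0853
gripper_force: 0.0
```

Call:
step_arm([
  [[0,0.05,-0.02,0,0],[0,0.05,-0.02,0,0],[0,0.05,-0.02,0,0],[0,0.05,-0.02,0,0],[0,0.05,-0.02,0,0],[0,0.05,-0.02,0,0],[0,0.05,-0.02,0,0],[0,0.05,-0.02,0,0]],
])

```text
time: 11.9
eef_pos: [0.76, 0.0521, 0.4821]
eef_rot: [2.139, 2.297, -0.006]
ft_force: [2.0, 1.8, -0.1]
gripper_width: 0.0852
gripper_force: 0.0
```

Call:
step_arm([
  [[0,0.04,-0.02,0,0],[0,0.04,-0.02,0,0],[0,0.04,-0.02,0,0],[0,0.04,-0.02,0,0],[0,0.04,-0.02,0,0],[0,0.04,-0.02,0,0],[0,0.04,-0.02,0,0],[0,0,0,0,0]],
])

```text
time: 12.7
eef_pos: [0.8438, 0.0697, 0.5109]
eef_rot: [2.021, 2.222, 0.149]
ft_force: [0.4, -0.3, -0.5]
gripper_width: 0.0854
gripper_force: 0.0
```

```bash
python3 - <<'E'
from cell import robot
from scipy.spatial.transform import Rotation as R
s=robot.observe();print(s["eef_pos"],s["qpos"].round(3));print(R.from_rotvec(s["eef_rot"]).as_matrix().round(3))
E
```

```text
[0.84380483 0.06971341 0.51085724] [-0.263  0.941  1.098  0.245 -0.944  1.909  0.089]
[[-0.092  0.982  0.165]
 [ 0.995  0.096 -0.017]
 [-0.032  0.163 -0.986]]
```

The tool leaned forward 9.5° (z axis 0.165, -0.017, -0.986), which is what a low push needs. I'll back away and see whether the lean stays.

Call:
step_arm([
  [[0,-0.02,0,0,0],[0,-0.03,0,0,0],[0,-0.03,0,0,0],[0,-0.03,0,0,0],[0,-0.03,0,0,0],[0,-0.03,0,0,0],[0,-0.03,0,0,0],[0,0,0,0,0]],
])

```text
time: 13.5
eef_pos: [0.6452, 0.0544, 0.4764]
eef_rot: [2.019, 2.241, 0.151]
ft_force: [0.1, 0.1, 1.0]
gripper_width: 0.0855
gripper_force: 0.0
```

Call:
step_arm([
  [[0,0,0,-0.14,0],[0,0,0,-0.14,0],[0,0,0,-0.14,0],[0,0,0,-0.14,0],[0,0,0,-0.14,0],[0,0,0,-0.14,0],[0,0,0,-0.14,0],[0,0,0,-0.14,0]],
])

```text
time: 14.3
eef_pos: [0.6492, 0.0549, 0.4777]
eef_rot: [0.504, 2.937, 0.025]
ft_force: [-0.5, -0.2, 0.7]
gripper_width: 0.0852
gripper_force: 0.0
```

```bash
cat >st.py <<'E'
from cell import robot
from scipy.spatial.transform import Rotation as R
s=robot.observe();print(s["eef_pos"].round(4),s["qpos"].round(3),s["ft_force"].round(1),"\n",R.from_rotvec(s["eef_rot"]).as_matrix().round(3))
E
python3 st.py
```

```text
[0.6492 0.0549 0.4777] [-0.807  0.383  0.949  1.294 -0.313  1.453  1.323] [-0.5 -0.2  0.7] 
 [[-0.93   0.33   0.162]
 [ 0.333  0.943 -0.011]
 [-0.156  0.044 -0.987]]
```

The lean holds after turning. Finish the turn so tool -x faces the push direction, then compute the approach with the -y finger behind the can and the gripper's body off to the left.

Call:
step_arm([
  [[0,0,0,-0.14,0],[0,0,0,-0.14,0],[0,0,0,-0.13,0],[0,0,0,0,0],[0,0,0,0,0],[0,0,0,0,0],[0,0,0,0,0],[0,0,0,0,0]],
])

```text
time: 15.1
eef_pos: [0.6492, 0.053, 0.4785]
eef_rot: [-0.085, 2.977, -0.02]
ft_force: [0.6, 0.4, -0.4]
gripper_width: 0.0855
gripper_force: 0.0
```

```bash
python3 st.py; cat >goal.py <<'E'
import sys,numpy as np
from cell import robot
from scipy.spatial.transform import Rotation as R
# args: can x,y ; gap behind can ; tip height ; lateral tool-y of can
cx,cy,gap,h,ly=map(float,sys.argv[1:6])
s=robot.observe();M=R.from_rotvec(s["eef_rot"]).as_matrix();P=s["eef_pos"]
n=-M[:2,0]/np.linalg.norm(M[:2,0])
f=M@[-.0115,ly,-.045]          # contact point on face at the tip, rel. to TCP
low=(M@[.0115,-.05,-.045])[2]  # lowest point of the tip
xy=np.array([cx,cy])-n*(.023+gap)-f[:2]
tgt=np.r_[xy,h-low];d=tgt-P
print("n",n.round(3),"tgt",tgt.round(4),"tool shift",(M.T@d).round(4),"contact height",(tgt+f)[2].round(4))
E
python3 goal.py .517 .0313 .025 .25 -.058;python3 goal.py .517 .0313 .025 .006 -.058
```

```text
[0.6492 0.053  0.4785] [-0.761  0.36   0.869  1.293 -0.274  1.445  1.693] [ 0.6  0.4 -0.4] 
 [[-0.985 -0.056  0.163]
 [-0.058  0.998 -0.009]
 [-0.163 -0.018 -0.987]]
n [0.998 0.059] tgt [0.4619 0.0853 0.2066] tool shift [0.2269 0.0476 0.2374] contact height 0.2539
n [0.998 0.059] tgt [ 0.4619  0.0853 -0.0374] tool shift [0.2666 0.052  0.4781] contact height 0.0099
```

Call:
step_arm([
  [[0.02,0.006,0,0,0],[0.04,0.008,0,0,0],[0.04,0.008,0,0,0],[0.04,0.008,0,0,0],[0.04,0.008,0,0,0],[0.04,0.008,0,0,0],[0.03,0.006,0,0,0],[0.016,0,0,0,0]],
])

```text
time: 15.9
eef_pos: [0.3821, 0.0899, 0.4342]
eef_rot: [-0.089, 2.976, -0.017]
ft_force: [0.8, -0.1, -1.0]
gripper_width: 0.0852
gripper_force: 0.0
```

Call:
step_arm([
  [[0,0,0.03,0,0],[0,0,0.04,0,0],[0,0,0.04,0,0],[0,0,0.04,0,0],[0,0,0.04,0,0],[0,0,0.03,0,0],[0,0,0.02,0,0],[0,0,0,0,0]],
])

```text
time: 16.7
eef_pos: [0.4222, 0.0861, 0.1958]
eef_rot: [-0.084, 2.98, -0.026]
ft_force: [-0.8, -0.1, -0.3]
gripper_width: 0.0852
gripper_force: 0.0
```

```bash
python3 st.py;python3 goal.py .517 .0313 .025 .006 -.058
```

```text
[0.4222 0.0861 0.1958] [-1.178  0.055  0.86   2.251  0.033  0.706  1.282] [-0.8 -0.1 -0.3] 
 [[-0.986 -0.055  0.16 ]
 [-0.058  0.998 -0.013]
 [-0.159 -0.022 -0.987]]
n [0.998 0.058] tgt [ 0.4618  0.0852 -0.0377] tool shift [-0.0018  0.002   0.2368] contact height 0.0098
```

Call:
step_arm([
  [[0,0,0.02,0,0],[0,0,0.03,0,0],[0,0,0.04,0,0],[0,0,0.04,0,0],[0,0,0.03,0,0],[0,0,0.03,0,0],[0,0,0.015,0,0],[0,0,0,0,0]],
])

```text
time: 17.5
eef_pos: [0.4573, 0.0864, -0.005]
eef_rot: [-0.085, 2.978, -0.017]
ft_force: [-0.0, 0.4, 0.1]
gripper_width: 0.0854
gripper_force: 0.0
```

```bash
python3 st.py;python3 goal.py .517 .0313 .025 .006 -.058; python3 look.py .5165
```

```text
[ 0.4573  0.0864 -0.005 ] [-0.619  0.571  0.347  2.285 -0.666  0.202  1.936] [-0.   0.4  0.1] 
 [[-0.985 -0.056  0.162]
 [-0.058  0.998 -0.007]
 [-0.162 -0.016 -0.987]]
n [0.998 0.059] tgt [ 0.4618  0.0854 -0.0374] tool shift [ 0.0009 -0.0007  0.0326] contact height 0.0098
[ 0.45733214  0.08635732 -0.00500721] [-0.08520536  2.97758678 -0.01728537] [-0.00868593  0.43626652  0.10679908]
top cap 347 ((0.4957803189754486, 0.05384239926934242), 0.051455628126859665) [-0.12254988  0.21421555]
0.02 62 x 0.4937 0.5344 ymin 0.0073 fit [0.5158 0.0306]
0.05 69 x 0.4932 0.5351 ymin 0.0056 fit [0.5153 0.0295]
0.08 73 x 0.4937 0.5366 ymin 0.007 fit [0.5159 0.0303]
0.11 81 x 0.4932 0.5377 ymin 0.0059 fit [0.516  0.0304]
0.14 92 x 0.4938 0.5385 ymin 0.0048 fit [0.516  0.0299]
0.19 86 x 0.4948 0.5364 ymin 0.0088 fit [0.516  0.0309]
```

Call:
step_arm([
  [[-0.004,0,0,0,0],[-0.004,0,0.004,0,0],[-0.002,0,0.006,0,0],[0,0,0.006,0,0],[0,0,0.006,0,0],[0,0,0.006,0,0],[0,0,0.004,0,0],[0,0,0,0,0]],
])

```text
time: 18.4
eef_pos: [0.4728, 0.0865, -0.0344]
eef_rot: [-0.087, 2.976, -0.019]
ft_force: [-0.7, 0.3, 0.6]
gripper_width: 0.0853
gripper_force: 0.0
```

```bash
python3 st.py;python3 goal.py .517 .0313 .01 .006 -.058; python3 look.py .5165|tail -6;python3 - <<'E'
import numpy as np,cv2
r=np.load("sL.npz");cv2.imwrite("pics/m5.png",cv2.resize(r["color"][120:230,230:390,::-1],None,fx=5,fy=5,interpolation=2))
E
```

```text
[ 0.4728  0.0865 -0.0344] [-0.632  0.665  0.378  2.251 -1.015  0.196  2.276] [-0.7  0.3  0.6] 
 [[-0.985 -0.057  0.164]
 [-0.059  0.998 -0.008]
 [-0.164 -0.018 -0.986]]
n [0.998 0.06 ] tgt [ 0.4768  0.0862 -0.0374] tool shift [-0.0035 -0.0004  0.0036] contact height 0.0099
0.02 83 x 0.467 0.5344 ymin 0.0065 fit [0.5094 0.0469]
0.05 80 x 0.4666 0.5352 ymin 0.0054 fit [0.5037 0.0251]
0.08 87 x 0.4667 0.5362 ymin 0.0045 fit [0.5075 0.0472]
0.11 77 x 0.493 0.5375 ymin 0.0054 fit [0.5162 0.0302]
0.14 111 x 0.4666 0.5386 ymin 0.0056 fit [0.5121 0.0512]
0.19 91 x 0.4667 0.5368 ymin 0.0085 fit [0.5143 0.0448]
```

View pics/m5.png

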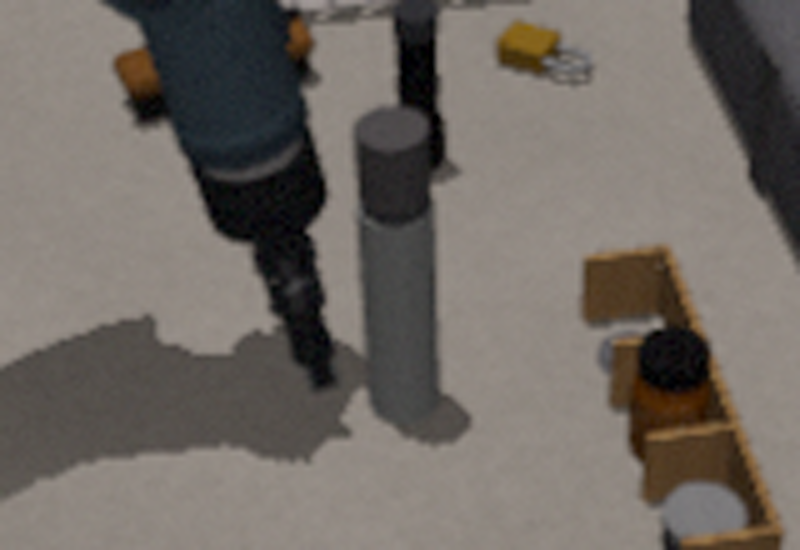

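The picture shows the leaning finger's tip low beside the can's base at (320,385), with the gripper's body well behind the can. First gentle push, level: 6:1 in -x and z.

Call:
step_arm([
  [[-0.003,0,0.0005,0,0],[-0.003,0,0.0005,0,0],[-0.003,0,0.0005,0,0],[-0.003,0,0.0005,0,0],[-0.003,0,0.0005,0,0],[-0.003,0,0.0005,0,0],[-0.003,0,0.0005,0,0],[0,0,0,0,0]],
])

```text
time: 19.3
eef_pos: [0.4931, 0.0873, -0.0347]
eef_rot: [-0.086, 2.977, -0.019]
ft_force: [-2.9, 0.5, 0.4]
gripper_width: 0.0854
gripper_force: 1.0
```

```bash
cat >can.py <<'E'
from look import *
import sys
x0,y0=float(sys.argv[1]),float(sys.argv[2])
r=robot.read_camera("side");np.savez("sL.npz",**r);p=cloud(r).reshape(-1,3);x,y,z=p.T
for a,b in((.06,.12),(.14,.18),(.19,.225)):
    # view-facing right part only: x>x0-5mm, low y side, avoids gripper points
    k=(z>a)&(z<b)&(x>x0-.022)&(x<x0+.035)&(y<y0+.012)&(y>y0-.04)
    q=p[k][:,:2];rad=.023 if b<.185 else .0215
    from scipy.optimize import least_squares
    g=least_squares(lambda c:np.hypot(*(q-c).T)-rad,[x0,y0],loss="soft_l1",f_scale=.001).x
    print("z",a,len(q),g.round(4),"xmax",q[:,0].max().round(4))
t=robot.read_camera("top");p=cloud(t).reshape(-1,3);x,y,z=p.T
k=(z>.2)&(z<.222)&(abs(x-x0)<.035)&(abs(y-y0)<.035);q=p[k];A=np.c_[q[:,:2]-[x0,y0],np.ones(len(q))]
print("top cap",len(q),q[:,:2].mean(0).round(4),"tilt",np.linalg.lstsq(A,q[:,2],rcond=None)[0].round(3))
E
python3 st.py;python3 goal.py .517 .0313 .0 .006 -.058;python3 can.py .525 .031
```

```text
[ 0.4931  0.0873 -0.0347] [-0.651  0.692  0.423  2.204 -0.992  0.243  2.253] [-2.9  0.5  0.4] 
 [[-0.985 -0.056  0.163]
 [-0.058  0.998 -0.008]
 [-0.162 -0.018 -0.987]]
n [0.998 0.059] tgt [ 0.4868  0.0868 -0.0374] tool shift [ 0.0067 -0.0001  0.0016] contact height 0.0099
z 0.06 183 [0.5196 0.0314] xmax 0.5395
z 0.14 147 [0.5197 0.033 ] xmax 0.5421
z 0.19 169 [0.5191 0.0319] xmax 0.5399
top cap 331 [0.52   0.0311] tilt [0.018 0.006 0.214]
```

It slides upright (tilt unchanged, about 3 N). Carry on.

Call:
step_arm([
  [[-0.003,0,0.0005,0,0],[-0.0045,0,0.00075,0,0],[-0.006,0,0.001,0,0],[-0.006,0,0.001,0,0],[-0.006,0,0.001,0,0],[-0.0045,0,0.00075,0,0],[-0.003,0,0.0005,0,0],[0,0,0,0,0]],
])

```text
time: 20.2
eef_pos: [0.5274, 0.0889, -0.0346]
eef_rot: [-0.086, 2.976, -0.02]
ft_force: [-1.7, 0.7, 0.5]
gripper_width: 0.0853
gripper_force: 0.3
```

```bash
python3 st.py;python3 goal.py .552 .0333 .0 .006 -.058;python3 can.py .552 .032
```

```text
[ 0.5274  0.0889 -0.0346] [-0.669  0.733  0.479  2.125 -0.959  0.311  2.219] [-1.7  0.7  0.5] 
 [[-0.985 -0.056  0.164]
 [-0.058  0.998 -0.009]
 [-0.163 -0.018 -0.986]]
n [0.998 0.059] tgt [ 0.5218  0.0888 -0.0374] tool shift [0.0059 0.0003 0.0019] contact height 0.0099
z 0.06 211 [0.5517 0.0267] xmax 0.5724
z 0.14 176 [0.5525 0.0281] xmax 0.574
z 0.19 202 [0.5535 0.0273] xmax 0.573
top cap 337 [0.5523 0.027 ] tilt [ 0.021 -0.029  0.213]
```

The can slid forward but drifted 4 mm to -y off the finger's edge. I'll back off, turn the push face about 5° towards +y and set the finger more squarely behind the can.

Call:
step_arm([
  [[0.004,0,-0.0007,0,0],[0.006,0,-0.001,0,0],[0.006,0,-0.001,0,0],[0,0,0,-0.04,0],[0,0,0,-0.04,0],[0,0,0,0,0],[0,0,0,0,0],[0,0,0,0,0]],
])

```text
time: 21.1
eef_pos: [0.5108, 0.0881, -0.0345]
eef_rot: [-0.205, 2.971, -0.029]
ft_force: [-0.6, -0.9, -0.1]
gripper_width: 0.0858
gripper_force: 0.0
```

```bash
python3 st.py;python3 can.py .552 .027;python3 goal.py .5525 .0272 .006 .007 -.055
```

```text
[ 0.5108  0.0881 -0.0345] [-0.652  0.709  0.44   2.163 -0.951  0.272  2.294] [-0.6 -0.9 -0.1] 
 [[-0.977 -0.135  0.164]
 [-0.138  0.99  -0.008]
 [-0.161 -0.031 -0.986]]
z 0.06 207 [0.5502 0.0263] xmax 0.5732
z 0.14 165 [0.5506 0.0277] xmax 0.5729
z 0.19 188 [0.5509 0.0267] xmax 0.571
top cap 333 [0.5506 0.0259] tilt [0.036 0.004 0.213]
n [0.99 0.14] tgt [ 0.5125  0.0757 -0.0371] tool shift [ 0.0004 -0.0125  0.0029] contact height 0.0109
```

Call:
step_arm([
  [[0,-0.006,0.001,0,0],[0,-0.007,0.001,0,0],[-0.003,0,0.0005,0,0],[-0.003,0,0.0005,0,0],[-0.004,0,0.00065,0,0],[-0.005,0,0.0008,0,0],[-0.005,0,0.0008,0,0],[0,0,0,0,0]],
])

```text
time: 22.0
eef_pos: [0.5338, 0.0785, -0.0361]
eef_rot: [-0.206, 2.97, -0.029]
ft_force: [-1.3, -0.1, -0.7]
gripper_width: 0.0852
gripper_force: 0.5
```

```bash
python3 st.py;python3 can.py .564 .029;python3 goal.py .5645 .029 .0 .007 -.055
```

```text
[ 0.5338  0.0785 -0.0361] [-0.628  0.735  0.46   2.114 -0.935  0.307  2.302] [-1.3 -0.1 -0.7] 
 [[-0.977 -0.136  0.165]
 [-0.139  0.99  -0.008]
 [-0.162 -0.031 -0.986]]
z 0.06 213 [0.5646 0.0265] xmax 0.584
z 0.14 170 [0.5648 0.0275] xmax 0.5844
z 0.19 199 [0.5646 0.0268] xmax 0.5848
top cap 332 [0.5646 0.0263] tilt [ 0.028 -0.023  0.213]
n [0.99 0.14] tgt [ 0.5305  0.0783 -0.0371] tool shift [0.0031 0.0005 0.0005] contact height 0.0109
```

Call:
step_arm([
  [[-0.003,0,0.0005,0,0],[-0.004,0,0.00065,0,0],[-0.005,0,0.0008,0,0],[-0.005,0,0.0008,0,0],[-0.005,0,0.0008,0,0],[-0.004,0,0.00065,0,0],[-0.003,0,0.0005,0,0],[0,0,0,0,0]],
])

```text
time: 22.9
eef_pos: [0.5625, 0.082, -0.0361]
eef_rot: [-0.205, 2.97, -0.03]
ft_force: [-0.6, 1.5, 0.1]
gripper_width: 0.0857
gripper_force: 0.4
```

```bash
python3 st.py;python3 can.py .592 .029;python3 goal.py .592 .029 .0 .007 -.055
```

```text
[ 0.5625  0.082  -0.0361] [-0.643  0.771  0.5    2.043 -0.911  0.363  2.267] [-0.6  1.5  0.1] 
 [[-0.977 -0.135  0.164]
 [-0.138  0.99  -0.009]
 [-0.161 -0.031 -0.986]]
z 0.06 207 [0.5911 0.0235] xmax 0.612
z 0.14 166 [0.5919 0.0247] xmax 0.6131
z 0.19 196 [0.5918 0.0238] xmax 0.6096
top cap 334 [0.591  0.0233] tilt [0.035 0.018 0.213]
n [0.99 0.14] tgt [ 0.558   0.0783 -0.0371] tool shift [ 0.005  -0.003   0.0004] contact height 0.0109
```

It still drifts towards -y off the finger's outer edge. I'll back off and turn further, so that edge becomes a clear contact point that I can aim through the can's centre.

Call:
step_arm([
  [[0.004,0,-0.0007,0,0],[0.006,0,-0.001,0,0],[0.006,0,-0.001,0,0],[0,0,0,-0.1,0],[0,0,0,-0.1,0],[0,0,0,-0.1,0],[0,0,0,0,0],[0,0,0,0,0]],
])

```text
time: 23.8
eef_pos: [0.5451, 0.0794, -0.0361]
eef_rot: [-0.643, 2.913, -0.065]
ft_force: [-1.6, 0.2, 1.2]
gripper_width: 0.0851
gripper_force: 0.0
```

```bash
cat >aim.py <<'E'
import sys,numpy as np
from cell import robot
from scipy.spatial.transform import Rotation as R
# args: can x,y ; push angle deg ; gap ; push length
cx,cy,ang,gap,L=map(float,sys.argv[1:6])
s=robot.observe();M=R.from_rotvec(s["eef_rot"]).as_matrix();P=s["eef_pos"]
d=np.array([np.cos(np.radians(ang)),np.sin(np.radians(ang))])
f=M@[-.0095,-.056,-.045]
tgt=np.r_[np.array([cx,cy])-d*(.023+gap)-f[:2],-.0365]
print("corner now",(P+f).round(4),"first",(M.T@(tgt-P)).round(4),"push",(M.T@np.r_[d*L,0]).round(4))
E
python3 st.py;python3 can.py .591 .0237
```

```text
[ 0.5451  0.0794 -0.0361] [-0.589  0.733  0.417  2.083 -0.817  0.303  2.49 ] [-1.6  0.2  1.2] 
 [[-0.895 -0.415  0.163]
 [-0.422  0.907 -0.008]
 [-0.144 -0.076 -0.987]]
z 0.06 223 [0.5936 0.0241] xmax 0.6149
z 0.14 172 [0.595  0.0256] xmax 0.6177
z 0.19 191 [0.5963 0.0255] xmax 0.6164
top cap 333 [0.596  0.0244] tilt [ 0.007 -0.014  0.214]
```

```bash
python3 aim.py .595 .0248 14 .006 .006
```

```text
corner now [0.5697 0.0332 0.0139] first [ 0.0091 -0.0127  0.0001] push [-0.0058 -0.0011  0.0009]
```

Call:
step_arm([
  [[0.006,0,-0.0009,0,0],[0.004,-0.003,-0.0006,0,0],[0,-0.01,0,0,0],[-0.003,-0.0005,0.0005,0,0],[-0.0048,-0.0009,0.0007,0,0],[-0.0048,-0.0009,0.0007,0,0],[-0.0048,-0.0009,0.0007,0,0],[0,0,0,0,0]],
])

```text
time: 24.7
eef_pos: [0.5601, 0.0689, -0.0348]
eef_rot: [-0.649, 2.91, -0.065]
ft_force: [-1.3, 0.7, -1.1]
gripper_width: 0.0855
gripper_force: 0.6
```

```bash
python3 st.py|head -1;python3 can.py .607 .027; python3 aim.py .606 .028 14 0 .006
```

```text
[ 0.5601  0.0689 -0.0348] [-0.565  0.744  0.427  2.051 -0.806  0.326  2.505] [-1.3  0.7 -1.1] 
z 0.06 187 [0.604  0.0253] xmax 0.6258
z 0.14 151 [0.6041 0.0268] xmax 0.6268
z 0.19 179 [0.6041 0.0262] xmax 0.6243
top cap 328 [0.6039 0.0255] tilt [ 0.037 -0.008  0.214]
corner now [0.5843 0.0223 0.0153] first [0.0007 0.0005 0.0016] push [-0.0058 -0.0011  0.0009]
```

Call:
step_arm([
  [[0.003,-0.001,-0.0003,0,0],[0,-0.0025,0.0005,0,0],[-0.004,-0.0007,0.0008,0,0],[-0.0048,-0.0009,0.0008,0,0],[-0.0048,-0.0009,0.0008,0,0],[-0.0048,-0.0009,0.0008,0,0],[-0.003,-0.0005,0.0005,0,0],[0,0,0,0,0]],
])

```text
time: 25.6
eef_pos: [0.5804, 0.0697, -0.0353]
eef_rot: [-0.648, 2.91, -0.066]
ft_force: [-2.6, 0.1, -0.1]
gripper_width: 0.0855
gripper_force: 0.5
```

```bash
python3 st.py|head -1;python3 can.py .622 .03; python3 aim.py .622 .03 14 0 .006
```

```text
[ 0.5804  0.0697 -0.0353] [-0.568  0.769  0.447  2.002 -0.795  0.361  2.49 ] [-2.6  0.1 -0.1] 
z 0.06 225 [0.6247 0.0286] xmax 0.6472
z 0.14 170 [0.6251 0.0297] xmax 0.6438
z 0.19 196 [0.6246 0.0291] xmax 0.6458
top cap 333 [0.6243 0.0283] tilt [0.054 0.007 0.213]
corner now [0.6046 0.0233 0.0148] first [0.0041 0.0032 0.0004] push [-0.0058 -0.0011  0.0009]
```

It's moving well; the leading edge is at the mouth with y a little low. Shift the contact point 5 mm to -y and head 20° towards +y.

Call:
step_arm([
  [[0.005,-0.001,-0.0008,0,0],[0,-0.004,0,0,0],[-0.005,-0.0004,0.0008,0,0],[-0.004,-0.0003,0.0007,0,0],[-0.004,-0.0003,0.0007,0,0],[-0.004,-0.0003,0.0006,0,0],[-0.002,-0.0002,0.0003,0,0],[0,0,0,0,0]],
])

```text
time: 26.5
eef_pos: [0.5956, 0.0697, -0.0352]
eef_rot: [-0.648, 2.911, -0.066]
ft_force: [-1.1, -0.3, 1.2]
gripper_width: 0.0855
gripper_force: 0.6
```

```bash
python3 st.py|head -1;python3 can.py .635 .032; python3 aim.py .635 .032 20 0 .006
```

```text
[ 0.5956  0.0697 -0.0352] [-0.568  0.787  0.462  1.963 -0.786  0.389  2.478] [-1.1 -0.3  1.2] 
z 0.06 220 [0.6393 0.0334] xmax 0.6606
z 0.14 172 [0.64   0.0348] xmax 0.6614
z 0.19 183 [0.6396 0.0343] xmax 0.6583
top cap 332 [0.6392 0.0332] tilt [0.06  0.004 0.213]
corner now [0.62   0.0234 0.015 ] first [0.0058 0.0035 0.0003] push [-0.0059 -0.0005  0.0009]
```

Call:
step_arm([
  [[-0.003,-0.0005,0.0005,0,0],[-0.004,-0.0007,0.0006,0,0],[-0.004,-0.0007,0.0006,0,0],[-0.004,-0.0007,0.0006,0,0],[-0.003,-0.0005,0.0005,0,0],[-0.002,-0.0004,0.0003,0,0],[0,0,0,0,0],[0,0,0,0,0]],
])

```text
time: 27.4
eef_pos: [0.6154, 0.0747, -0.0349]
eef_rot: [-0.648, 2.91, -0.066]
ft_force: [-0.2, -0.3, -0.1]
gripper_width: 0.0853
gripper_force: 0.3
```

```bash
python3 st.py|head -1;python3 can.py .659 .039; python3 aim.py .659 .039 10 0 .006
```

```text
[ 0.6154  0.0747 -0.0349] [-0.577  0.812  0.483  1.912 -0.776  0.425  2.455] [-0.2 -0.3 -0.1] 
z 0.06 199 [0.6597 0.0377] xmax 0.6798
z 0.14 169 [0.66   0.0384] xmax 0.6797
z 0.19 189 [0.6597 0.038 ] xmax 0.6793
top cap 334 [0.6591 0.0367] tilt [0.037 0.023 0.213]
corner now [0.6398 0.0284 0.0152] first [0.0005 0.0075 0.001 ] push [-0.0057 -0.0015  0.001 ]
```

13 mm to go; continue gently.

Call:
step_arm([
  [[-0.003,-0.0008,0.0005,0,0],[-0.003,-0.0008,0.0005,0,0],[-0.003,-0.0008,0.0005,0,0],[-0.002,-0.0005,0.0003,0,0],[0,0,0,0,0],[0,0,0,0,0],[0,0,0,0,0],[0,0,0,0,0]],
])

```text
time: 28.3
eef_pos: [0.6266, 0.0767, -0.0349]
eef_rot: [-0.647, 2.911, -0.066]
ft_force: [1.0, -0.4, -0.8]
gripper_width: 0.0854
gripper_force: 0.1
```

Call:
step_arm([
  [[-0.001,-0.0003,0.0002,0,0],[-0.001,-0.0003,0.0002,0,0],[0,0,0,0,0],[0,0,0,0,0],[0,0,0,0,0],[0,0,0,0,0],[0,0,0,0,0],[0,0,0,0,0]],
])

```text
time: 29.1
eef_pos: [0.6284, 0.0769, -0.0351]
eef_rot: [-0.648, 2.911, -0.066]
ft_force: [-1.9, -0.4, 1.7]
gripper_width: 0.0854
gripper_force: 1.3
```

```bash
python3 st.py|head -1;python3 can.py .672 .039; python3 aim.py .672 .04 5 0 .006
```

```text
[ 0.6284  0.0769 -0.0351] [-0.58   0.829  0.494  1.877 -0.769  0.45   2.441] [-1.9 -0.4  1.7] 
z 0.06 199 [0.6725 0.0392] xmax 0.6922
z 0.14 172 [0.673  0.0401] xmax 0.691
z 0.19 186 [0.6728 0.0397] xmax 0.6921
top cap 333 [0.6716 0.0386] tilt [0.061 0.004 0.213]
corner now [0.6529 0.0306 0.015 ] first [0.0005 0.0084 0.0007] push [-0.0056 -0.002   0.001 ]
```

Nearly there; 1 mm steps until the force rises at the wall.

Call:
step_arm([
  [[-0.001,-0.0003,0.0002,0,0],[0,0,0,0,0],[0,0,0,0,0],[0,0,0,0,0],[0,0,0,0,0],[0,0,0,0,0],[0,0,0,0,0],[0,0,0,0,0]],
])

```text
time: 30.0
eef_pos: [0.6286, 0.0769, -0.0353]
eef_rot: [-0.647, 2.913, -0.065]
ft_force: [-4.4, -0.7, 2.7]
gripper_width: 0.0854
gripper_force: 2.7
```

Call:
step_arm([
  [[-0.001,-0.0003,0.0002,0,0],[0,0,0,0,0],[0,0,0,0,0],[0,0,0,0,0],[0,0,0,0,0],[0,0,0,0,0],[0,0,0,0,0],[0,0,0,0,0]],
])

```text
time: 30.8
eef_pos: [0.6287, 0.0768, -0.0355]
eef_rot: [-0.647, 2.914, -0.065]
ft_force: [-7.6, -1.3, 5.5]
gripper_width: 0.0855
gripper_force: 3.9
```

```bash
python3 st.py|head -1;python3 can.py .673 .039
```

```text
[ 0.6287  0.0768 -0.0355] [-0.58   0.832  0.496  1.873 -0.768  0.455  2.439] [-7.6 -1.3  5.5] 
z 0.06 194 [0.6727 0.0392] xmax 0.6924
z 0.14 160 [0.6734 0.0401] xmax 0.6924
z 0.19 184 [0.6728 0.0399] xmax 0.692
top cap 332 [0.6717 0.0386] tilt [ 0.052 -0.001  0.213]
```

The force climbs to 8 N and the can no longer moves: it's against the wall. Now ease off straight back, then up and away.

Call:
step_arm([
  [[0.002,0.0003,-0.0003,0,0],[0.003,0.0005,-0.0005,0,0],[0.006,0.001,-0.001,0,0],[0.01,0.002,-0.002,0,0],[0.015,0.002,-0.003,0,0],[0.015,0.002,-0.003,0,0],[0.015,0.002,-0.003,0,0],[0.015,0.002,-0.003,0,0]],
])

```text
time: 31.7
eef_pos: [0.5496, 0.0532, -0.0319]
eef_rot: [-0.647, 2.911, -0.066]
ft_force: [-0.1, 0.2, 0.3]
gripper_width: 0.0856
gripper_force: 0.0
```

Call:
step_arm([
  [[0,0,-0.02,0,0],[0,0,-0.04,0,0],[0,0,-0.04,0,0],[0,0,-0.04,0,0],[0,0,-0.04,0,0],[0,0,-0.04,0,0],[0,0,-0.02,0,0],[0,0,0,0,0]],
])

```text
time: 32.5
eef_pos: [0.5123, 0.0562, 0.2068]
eef_rot: [-0.647, 2.906, -0.062]
ft_force: [0.4, -0.7, -0.4]
gripper_width: 0.0852
gripper_force: 0.0
```

```bash
python3 st.py|head -1;python3 can.py .673 .039;python3 - <<'E'
import numpy as np,cv2
from cell import robot
r=np.load("sL.npz");a=cv2.resize(r["color"][130:270,270:430,::-1],(480,420),interpolation=2)
t=robot.read_camera("top")["color"];b=cv2.resize(t[120:260,270:376,::-1],(318,420),interpolation=2)
cv2.imwrite("pics/fin.png",np.hstack([a,b]))
t0=np.load("top0.npz")["color"]
d=cv2.absdiff(t0,t).max(-1)>40;d[:, :]&=True
n,_,s,c=cv2.connectedComponentsWithStats(d.astype(np.uint8));print([x.tolist() for x in s[1:] if x[4]>12])
E
```

```text
[0.5123 0.0562 0.2068] [-1.063  0.293  1.002  2.069 -0.326  0.766  2.126] [ 0.4 -0.7 -0.4] 
z 0.06 201 [0.6727 0.039 ] xmax 0.6918
z 0.14 164 [0.673  0.0404] xmax 0.6923
z 0.19 181 [0.6726 0.0396] xmax 0.6914
top cap 334 [0.6715 0.0385] tilt [0.066 0.007 0.213]
[[299, 136, 26, 34, 454], [217, 207, 135, 193, 16204], [304, 209, 11, 5, 29], [57, 322, 171, 59, 5741], [345, 392, 10, 4, 20]]
```

View pics/fin.png

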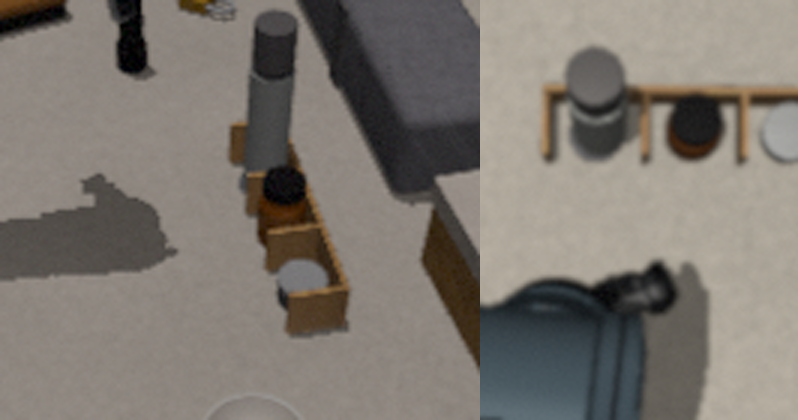

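The final picture shows the can upright in the left bay against the back wall, with jar and tin in place. Beyond the can, the top view changed only where the arm and its shadow are. The robot is touching nothing, so I'm handing in.

```bash
python3 -c "
from cell import robot;print(robot.finish_job())"
```

```text
the job is handed in; nothing more can be done
None
```

I handed the job in at about 33 s of the 69 s: the can stands upright in the felt-disc bay against the back wall and nothing else was disturbed, but an early test push touched it too high and leaned it about 3° before it settled back.

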